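# Line up the roll-holder mount with a drift pin and fit its bolt

## Robot

A 6-joint arm with a two-finger parallel gripper is mounted at the origin on a cart in front of the work surface, level with it; the furniture and walls round the work are solid. World frame = base frame: x ahead of the robot, y to its left, z up, the work surface at z = 0. Lengths are in m, angles in degrees, forces in N, time in s.
With the tool pointing down it reaches from about 0.3 to 0.775 m from the base axis. Payload 14.6 kg.
Tool frame: the origin (TCP) lies at the very end of the fingers, on their centre line; the grasp point (between the pads) lies 19 mm behind it; z points along the fingers, y is the line along which they close (so a half turn about z gives the same grasp; the last joint's range is limited). The gripper opens to 94 mm and grips with 3 to 60 N. Pads are 16 mm wide; open, the fingers measure 119 mm over their backs; the gripper's body (75 mm by 177 mm) begins 78 mm behind the grasp point.
Start: joints at [-75.55, 17.183, 87.147, -0, 75.671, -3.816], TCP at [0.172, -0.522, 0.205] pointing down, gripper open.
Joint ranges: [-173.82, 173.82], [-45.26, 126.66], [13.44, 144.39], [-59.66, 239.66], [0, 175.72], [-146.38, 146.38]. Speed limits (degrees/s): [127.2, 127.2, 147.25, 180, 180, 180].

## Interface

Orientations are given as a 3x3 rotation matrix whose columns are the frame's x, y, z axes.
In Python, from plant import r gives the robot as it stands.
- The arm moves only by the tool apply_moves, never from a script. Its argument "plan" is a list that holds one entry, the list of rows, each a list of 5 numbers: the shift along the world's x, y, z in cm, then the turn about the world's z in degrees, then the finger opening in cm, from 0 to 9.4. A call has 1 to 20 rows; each row shifts and turns the commanded pose from where the row before left it; what a row does not reach is not made up. A row lasts 1/10 s, in which the tool goes at most 50 mm and 8.59 degrees, less where a joint would pass 70% of its speed; a pose out of reach is approached as far as the arm can. A call is refused whole if a number of a shift passes 5 or a number of a turn 8.59, either way. A call with a gripper value outside its range is refused whole. The fingers move at their own pace and stop on an object; "force" is the grip in N (left out, the last holds). Time passes only in rows, so rows that do not move let the fingers close. It gives the time, the measured TCP pose, the force, the opening and the grip force at its end, in the units of the state.
- r.observe(): the state, without advancing time (a new reading comes with each control period).
- r.grab_frame(name): name is "scene" or "top"; returns (picture, depth): 420x560x3 uint8, blue, green, red; 420x560 float32, m along the optical axis (not along the pixel's ray), 0 where there is no reading.
- r.get_calibration(name): a dict with "fx", "fy", "cx", "cy" (pixels), "origin" and "orientation" of the camera in the world. Camera axes: x right, y down, z forward; pixel columns grow to the right and rows downward; lengths in m; the calibration is good to about 2 mm. A picture is of the moment at which its call begins. get_calibration takes no time and is no camera call.
- r.sign_off(): hands the job in; it is judged then, once.
Trained networks look in the newest picture that a camera, given by its name, has taken for a name from the list of things; names that differ only in an ending like _2 or _b are one class to them, and where a whole thing is asked for, a point or a joint stands for the part that bears it (a point fixed in the world has none). Each returns a list of dicts, best first, with "p" (0 to 1); they miss things now and then, are a little off and sometimes report something else, mostly with a low value. They report only what shows in the picture. A call takes as long as a camera call.
- r.trace(camera, query): "mask" (420x560 bool, what is visible of it) and "bbox" ([left, top, width, height] in pixels, round what is visible of it).
- r.place_of(camera, query): "point" ([row, column] in pixels: a listed point, or the origin of a listed thing).
The state is a dict: "clock": time; "joint_pos": joint angles; "qvel": joint speeds; "joint_torque": joint torques, N m; "eef_pos": TCP position; "orientation": TCP orientation; "ft_force": force on the tool from outside, world axes, zero at the start; "wrist_torque": the same for the moment, N m; "width": opening from 0.0 (shut) to 1.0 (fully open); "grasp_force": force on a finger pad.
Only numpy, scipy, OpenCV 4.12 (cv2) and the standard library are available. Lean on these libraries where they do the work, as an engineer would, in place of code of your own. Each camera call takes 0.05 s, during which the arm holds its last target. There are 200 camera calls.

## Task

The cover plate of the roll-holder mount has slid towards its tab end, out of line with the nut block hidden beneath it. Put the tapered drift pin from the stand in the plate's hole farther from the upturned tab, feel with it for the hole below, sliding the plate back with it, and ease it down gently, without forcing, until its head sits flush on the plate and the holes are in line; then fit the bolt in the hole next to the tab, head fully down on the plate. Leave both in place, standing straight and released, and do not disturb the bottle, tape roll or marker nearby.

Things in the scene. Friction and masses are not known exactly. Their poses are not given: they have to be found in the camera images.
- mount: Fixed aluminium channel, 200 (x) x 116 (y) x 62 mm high; two top lips (z 59 to 62 mm) leave a 52 mm gap over the plate. Origin: centre of its underside; x along the channel (the plate slides only so), z up. Under the plate hides an immovable nut block, top at z = 49 mm, 21 mm thick, 24 mm free below, with two 13 mm through holes 70 mm apart, in y central; the drift's is at x = -46.5 to -23.5 mm (not measured).
- cover (a joint): Position of the steel cover plate (170 x 62 x 8 mm, top at z = 58 mm, 1 mm above the nut block) along the mount's x, in m; range -0.016 to 0.016. It starts at +0.0143 to +0.0157, with its drift hole 2.8 to 27.2 mm in mount +x from the nut block's. At 0 its holes are at mount x = -35 and +35 mm. It cannot lift or turn; it slides under about 2.5 N and stays where it is left.
- cover_hole_pin (a point): Centre of the mouth (top face) of the plate's 13 mm hole farther from the tab, for the drift; moves with the plate.
- cover_hole_bolt (a point): Centre of the mouth (top face) of the plate's 13 mm hole next to the tab, 70 mm along mount +x from the other, for the bolt; moves with the plate.
- cover_tab (a point): Top middle of the tab, 5 x 48 mm and 20 mm high above the plate, at the plate's +x end, 47.5 mm beyond the bolt hole.
- drift: Loose steel drift pin, about 100 g. Origin: centre of the underside of its head; z up. Head: plain 20 mm cylinder, 40 mm high; grip it 20 mm or more up, to keep fingers off the plate. Below: 12 mm shank 23 mm long, then a taper to 9.6 mm and an 8.8 mm flat tip 48 mm below the origin. Starts upright in either hole of the stand, head on its top. Force between it and mount, plate or block must stay under 50 N.
- bolt: Loose steel thumb bolt, about 80 g. Origin: centre of the underside of its flange; z up. Flange 25 mm wide, 6 mm high; knurled 16 mm grip above it to 40 mm. Plain unthreaded shank, 10.5 mm diameter, 32 mm long, slightly chamfered end; pushed in straight, not turned. Starts upright in the stand's other hole. Its force on the mount must stay under 50 N.
- stand: Fixed wooden block 130 (x) x 50 (y) x 56 mm high with two round holes of 13.5 mm, 52 mm deep, at x = -40 and x = +40 mm. Origin: centre of its underside.
- lotion: Bystander: white pump bottle, 70 x 70 x 200 mm, upright; origin at the centre of its underside.
- tape: Bystander: roll of brown tape, 96 mm diameter, 48 mm high, lying flat; origin at the centre of its underside.
- marker_1: Bystander: green and white marker, 17 x 135 x 16 mm, lying on the table right of the mount; origin at the centre of its underside.

How it is judged:
By the outcome, as a careful person would: the job done as asked, in the order asked, and still so for the second after the job is handed in, with the robot touching nothing.
It also fails if it takes over 72 s, if anything falls off the work surface, if the arm or the gripper's body presses on something with over 40 N, if the wrist force passes 120 N, or if a joint passes its speed limit or range.

## Working session

There is one attempt and no reset: what is moved stays moved. The work goes in short steps, Python scripts to look and compute and a tool call to move; the robot and the scene stay as the last step left them, time stands still between calls to the robot, and variables do not carry over. Pictures are saved under pics/ and viewed, at most 10 in all, crops included, and the job is handed in when it is done.

Besides the shell and the picture viewer there is one more tool, called after ">>>" in YAML: its name, and indented under it one key for each argument. apply_moves: Moves the arm, as the interface text tells. Its arguments: {"type":"object","properties":{"plan":{"type":"array"},"force":{"type":"number"}},"required":["plan"]}

```bash
mkdir -p pics
cat > h.py <<'E'
import numpy as np, cv2
from plant import r
def ray(cam,row,col):
    c=r.get_calibration(cam); R=np.array(c["orientation"]); o=np.array(c["origin"])
    return o, R@np.array([(col-c["cx"])/c["fx"],(row-c["cy"])/c["fy"],1.0])
def onz(cam,row,col,z):
    o,d=ray(cam,row,col); return o+d*(z-o[2])/d[2]
def cloud(cam,depth):
    c=r.get_calibration(cam); v,u=np.mgrid[0:420,0:560]
    p=np.dstack([(u-c["cx"])/c["fx"]*depth,(v-c["cy"])/c["fy"]*depth,depth])
    return p@np.array(c["orientation"]).T+np.array(c["origin"])
E
python3 - <<'E'
from h import *
np.set_printoptions(precision=4,suppress=True)
ims=[]
Z=dict(mount=0,cover_hole_pin=.058,cover_hole_bolt=.058,cover_tab=.078,drift=.056,bolt=.056,stand=0,lotion=0,tape=0,marker_1=0)
for cam in("scene","top"):
    im,d=r.grab_frame(cam); cv2.imwrite(f"pics/{cam}0.png",im); np.save(f"{cam}0.npy",d)
    c=r.get_calibration(cam); print(cam,c["fx"],np.array(c["origin"]),np.array(c["orientation"])[:,2])
    for n,z in Z.items():
        for q in r.place_of(cam,n)[:2]:
            print(n,round(q["p"],2),np.round(q["point"],1),onz(cam,*q["point"],z)[:2])
E
```

```text
scene 542.2851141696696 [-0.0023 -0.5216  1.0815] [ 0.4526  0.4314 -0.7804]
mount 0.73 [250.3 241.8] [0.4787 0.0544]
cover_hole_bolt 0.78 [247.8 227.9] [0.4348 0.0509]
cover_tab 0.97 [253.6 202.1] [0.3748 0.0682]
stand 0.69 [189.9 175.3] [0.4846 0.3184]
lotion 0.97 [160.4 259.4] [0.718  0.2421]
tape 0.64 [275.4 397. ] [ 0.6902 -0.2528]
marker_1 0.83 [353.5 319.6] [ 0.4164 -0.2555]
top 503.28600713635694 [0.3743 0.0184 1.2053] [ 0.1726  0.0167 -0.9849]
mount 0.65 [250.9 269.4] [0.4814 0.0404]
cover_hole_pin 0.9 [242.3 272.3] [0.4961 0.0333]
cover_hole_bolt 0.75 [269.7 261.4] [0.4331 0.0562]
cover_tab 0.58 [290.5 259.3] [0.3863 0.0587]
cover_tab 0.28 [170.8 394. ] [ 0.6666 -0.2417]
drift 0.67 [254.7 146.4] [0.4597 0.3205]
bolt 0.67 [224.4 150.6] [0.5299 0.3158]
stand 0.71 [246.6 157.3] [0.4841 0.3103]
stand 0.35 [275.2 259.9] [0.423  0.0612]
lotion 0.69 [150.  190.2] [0.7267 0.2449]
tape 0.76 [171.9 394. ] [ 0.6841 -0.2597]
marker_1 0.71 [281.8 395.8] [ 0.4168 -0.2605]
```

View pics/scene0.png

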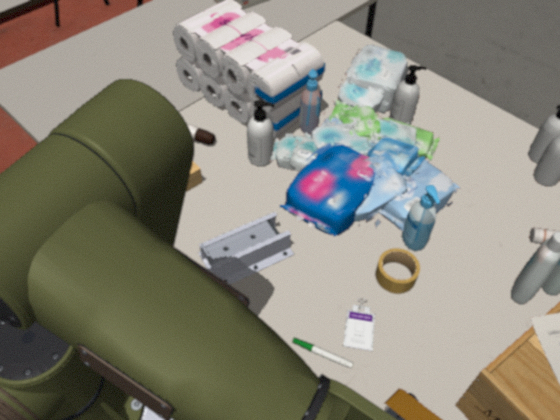

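View pics/top0.png

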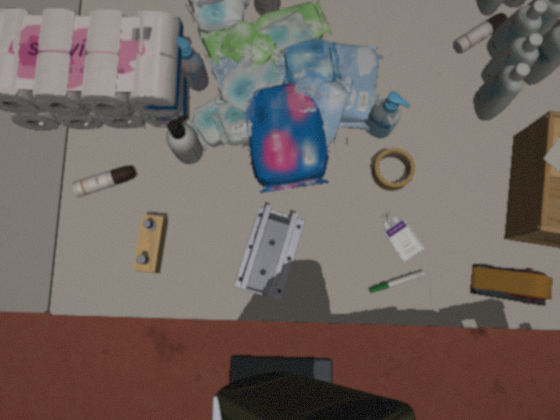

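The top view shows the mount at about (252,270), with its tab near (290,260). The stand is at (243,149), with pins at (225,150) and (257,143). I'll zoom in and refine.

Run:
```python
from h import *
np.set_printoptions(precision=4,suppress=True)
im=cv2.imread("pics/top0.png"); d=np.load("top0.npy"); P=cloud("top",d)
a=cv2.resize(im[205:285,120:180],None,fx=7,fy=7,interpolation=cv2.INTER_CUBIC)
b=cv2.resize(im[195:305,225:315],None,fx=5.09,fy=5.09,interpolation=cv2.INTER_CUBIC)[:560]
cv2.imwrite("pics/zoom.png",cv2.copyMakeBorder(np.hstack([a[:,:340],b[:,:455]]) if b.shape[0]==560 else a,0,0,0,0,0))
# pins: points with z .08-.105 near the stand
X=P[205:285,120:180].reshape(-1,3)
m=(X[:,2]>.08)&(X[:,2]<.11); X=X[m]
for lo,hi in((.4,.493),(.493,.6)):
    q=X[(X[:,0]>lo)&(X[:,0]<hi)]; print("pin top",len(q),q.mean(0),q.min(0),q.max(0))
Y=P[195:305,225:315].reshape(-1,3); Y=Y[(Y[:,2]>.059)&(Y[:,2]<.067)]
rc=cv2.minAreaRect(Y[:,:2].astype(np.float32)*1000); print("mount rect",rc,len(Y),np.median(Y[:,2]))
S=P[205:285,120:180].reshape(-1,3); S=S[(S[:,2]>.05)&(S[:,2]<.062)]
print("stand rect",cv2.minAreaRect(S[:,:2].astype(np.float32)*1000),np.median(S[:,2]))
T=P[195:305,225:315].reshape(-1,3); T=T[(T[:,2]>.070)&(T[:,2]<.085)]; print("tab",len(T),T.mean(0))
# dark hole pixels on the plate
g=cv2.cvtColor(im,cv2.COLOR_BGR2GRAY)
for n in("cover_hole_pin","cover_hole_bolt"):
    for q in r.place_of("top",n)[:1]: 
        rr,cc=map(int,np.round(q["point"])); print(n,q["point"]); print(g[rr-6:rr+7,cc-6:cc+7])
for n in("drift","bolt","mount"):
    for q in r.trace("top",n)[:2]: print(n,q["p"],q["bbox"], cv2.minAreaRect(np.argwhere(q["mask"])[:,::-1].astype(np.float32)))
```

```text
pin top 76 [0.447  0.3205 0.0946] [0.4381 0.3117 0.0813] [0.456  0.3308 0.1009]
pin top 54 [0.5262 0.3137 0.0942] [0.5184 0.3061 0.0815] [0.5338 0.3229 0.1022]
mount rect ((476.99267578125, 39.593719482421875), (76.01947021484375, 199.6898651123047), 74.59799194335938) 1382 0.0613493600241517
stand rect ((487.03790283203125, 318.5518493652344), (52.49909973144531, 130.2626190185547), 84.7303237915039) 0.056151251860143914
tab 52 [0.3826 0.0654 0.0777]
cover_hole_pin [242.3, 272.3]
[[126 122 122 121 119 123 126 125 123 117 121 124 123]
 [129 127 127 121 124 123 123 122 119 123 124 123 125]
 [128 123 123 120 123 120 116 118 121 120 123 123 123]
 [127 122 121 115 108 105 104 106 117 121 123 122 125]
 [126 122 117 107  86  82  79  92 101 116 120 124 123]
 [125 123 111  93  73  62  64  69  92 111 125 124 122]
 [124 116 110  85  66  58  55  62  83 103 120 122 124]
 [125 124 111  92  69  60  58  62  83 107 119 123 126]
 [123 123 120 104  85  74  69  77  98 114 125 124 122]
 [124 123 123 117 107  98  96  99 113 122 124 124 123]
 [122 125 124 124 118 119 119 118 121 123 123 123 122]
 [124 126
[... 575 characters left out ...]
130 130 129 124 113  87  66  58  60  68  87 111 125]
 [129 131 131 128 117  93  72  60  64  75  97 121 126]
 [130 133 129 128 123 111  96  82  80  98 115 122 126]
 [127 130 128 130 127 126 116 113 111 114 124 132 130]
 [132 129 129 129 126 130 130 121 125 127 127 129 128]]
drift 0.65 [136.4, 216.3, 30.6, 57.8] ((150.42953491210938, 243.56509399414062), (27.50426483154297, 57.37546157836914), 8.615649223327637)
bolt 0.41 [140.4, 222.4, 16.2, 6.8] ((149.0, 225.0), (10.0, 12.0), 90.0)
mount 0.6 [235.2, 206.6, 70.1, 91.9] ((269.6881103515625, 251.70645141601562), (49.040714263916016, 87.16220092773438), 16.699243545532227)
mount 0.59 [137.8, 253.2, 12.3, 10.3] ((143.0, 259.0), (8.0, 12.0), 90.0)
```

View pics/zoom.png

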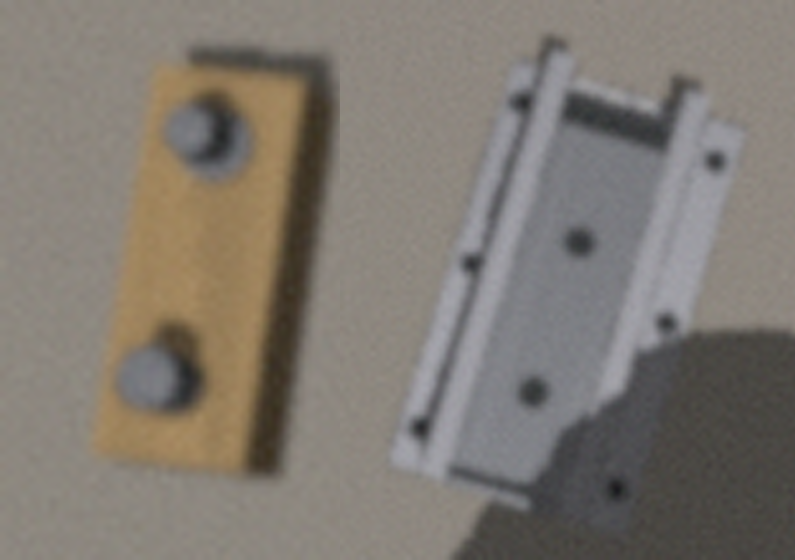

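The zoom shows the narrow grip with a flange (the bolt) in the far hole and the plain, wider head (the drift) in the near one. Both plate holes are visible, and the tab end is towards the robot.

Run:
```python
from h import *
np.set_printoptions(precision=4,suppress=True)
g=cv2.cvtColor(cv2.imread("pics/top0.png"),cv2.COLOR_BGR2GRAY).astype(float)
for r0,c0 in((242,272),(271,263)):
    w=np.clip(115-g[r0-6:r0+7,c0-6:c0+7],0,None); v,u=np.mgrid[r0-6:r0+7,c0-6:c0+7]
    print(onz("top",(w*v).sum()/w.sum(),(w*u).sum()/w.sum(),.056)[:2])
s=r.observe(); print(s["clock"],s["orientation"],s["eef_pos"],s["joint_pos"],s["ft_force"])
```

```text
[0.4966 0.0349]
[0.429  0.0536]
1.35 [[ 0.9496  0.3134  0.    ]
 [ 0.3134 -0.9496  0.0001]
 [ 0.     -0.     -1.    ]] [ 0.1724 -0.5223  0.2054] [-75.5522  17.1827  87.1501   0.0013  75.6699  -3.817 ] [ 0.3503 -0.1435 -0.7033]
```

>>> apply_moves:
  plan:
    - [[2.5,4.2,0,8.04,6],[2.5,4.2,0,8.04,6],[2.5,4.2,0,8.04,6],[2.5,4.2,0,8.04,6],[2.5,4.2,0,8.04,6],[2.5,4.2,0,8.04,6],[2.5,4.2,0,8.04,6],[2.5,4.2,0,0,6],[2.5,4.2,0,0,6],[2.5,4.2,0,0,6],[0.25,4.2,0,0,6],[0.25,4.2,0,0,6],[0.25,4.2,0,0,6],[0.25,4.2,0,0,6],[0.25,4.2,0,0,6],[0.25,4.2,0,0,6],[0.25,4.2,0,0,6],[0.25,4.2,0,0,6],[0.25,4.2,0,0,6],[0,4.2,0,0,6]]
  force: 20

```text
clock: 3.35
eef_pos: [0.4448, 0.3195, 0.2055]
orientation: [[0.266, 0.964, 0.0], [0.964, -0.266, 0.0], [0.0, 0.0, -1.0]]
ft_force: [0.8, -1.3, 0.5]
width: 0.641
grasp_force: 0.0
```

>>> apply_moves:
  plan:
    - [[0.2,0.1,-3,0,6],[0,0,-4,0,6],[0,0,-4,0,6],[0,0,-2,0,6],[0,0,-0.95,0,6],[0,0,0,0,6],[0,0,0,0,1.5],[0,0,0,0,1.5],[0,0,0,0,1.5],[0,0,0,0,1.5],[0,0,0,0,1.5],[0,0,0,0,1.5],[0,0,0,0,1.5],[0,0,0,0,1.5]]
  force: 25

```text
clock: 4.75
eef_pos: [0.4479, 0.3186, 0.0664]
orientation: [[0.267, 0.964, 0.002], [0.964, -0.267, 0.0], [0.001, 0.002, -1.0]]
ft_force: [5.6, -2.2, 1.2]
width: 0.204
grasp_force: 24.9
```

>>> apply_moves:
  plan:
    - [[0.1,-0.1,0,0,1.5],[0.1,0,0.5,0,1.5],[0,0,2,0,1.5],[0,0,3,0,1.5],[0,0,3,0,1.5],[0,0,1,0,1.5],[0,0,0,0,1.5]]

```text
clock: 5.45
eef_pos: [0.4491, 0.3179, 0.1618]
orientation: [[0.266, 0.964, 0.001], [0.964, -0.266, 0.001], [0.001, 0.001, -1.0]]
ft_force: [0.9, -0.3, -1.9]
width: 0.208
grasp_force: 24.9
```

Run:
```python
from h import *
np.set_printoptions(precision=4,suppress=True)
s=r.observe(); print(s["eef_pos"],s["ft_force"],s["width"],s["grasp_force"])
im,d=r.grab_frame("scene"); im2,d2=r.grab_frame("top")
a=cv2.resize(im[120:240,120:320],(800,480)); 
for cam in("scene","top"):
    for q in r.place_of(cam,"drift")[:2]: print(cam,q, onz(cam,*q["point"],s["eef_pos"][2]-.010))
c=r.get_calibration("top"); R=np.array(c["orientation"]);p=R.T@(np.array(s["eef_pos"])-c["origin"]); u=int(p[0]/p[2]*c["fx"]+c["cx"]);v=int(p[1]/p[2]*c["fy"]+c["cy"]);print(v,u)
cv2.imwrite("pics/held.png",np.hstack([cv2.resize(im[100:260,110:210],(375,600)),cv2.resize(im2[v-60:v+60,u-40:u+40],(400,600))]))
```

```text
[0.4491 0.3179 0.1618] [ 0.9488 -0.336  -1.9407] 0.20804256662710918 24.94984656572342
top {'point': [251.3, 269.6], 'p': 0.63} [0.4671 0.0372 0.1518]
top {'point': [252.8, 136.1], 'p': 0.57} [0.456  0.3173 0.1518]
255 134
```

View pics/held.png

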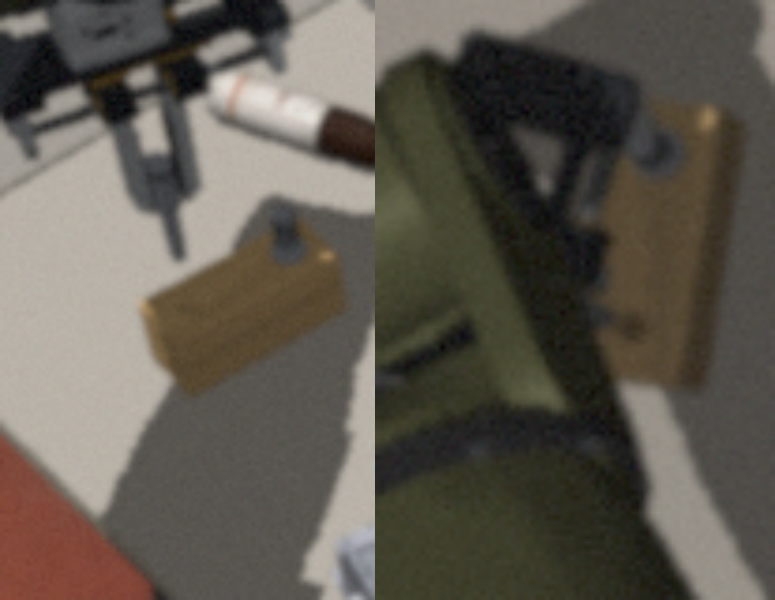

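The left panel shows the drift held straight, with its tip at scene pixel (169,158). The right panel shows the emptied stand hole at top pixel (260,144.6).

Run:
```python
from h import *
print("tip",onz("scene",168.8,158.3,.1035),"hole",onz("top",260,144.6,.055))
```

```text
tip [0.45102206 0.3211453  0.1035    ] hole [0.44760191 0.32399561 0.055     ]
```

>>> apply_moves:
  plan:
    - [[0.49,-2.0,0,0,1.5],[0.8,-4.5,0,0,1.5],[0.8,-4.5,0,0,1.5],[0.8,-4.5,0,0,1.5],[0.8,-4.5,0,0,1.5],[0.8,-4.5,0,0,1.5],[0.4,-3,0,0,1.5],[0,-1.15,-1,0,1.5],[0,0,-2,0,1.5],[0,0,-0.6,0,1.5],[0,0,0,0,1.5]]

```text
clock: 6.75
eef_pos: [0.497, 0.0319, 0.1235]
orientation: [[0.266, 0.964, -0.003], [0.964, -0.266, 0.0], [-0.001, -0.003, -1.0]]
ft_force: [-0.9, 0.2, -1.5]
width: 0.207
grasp_force: 25.0
```

Run:
```python
from h import *
s=r.observe(); print(s["eef_pos"],s["ft_force"],s["width"])
im,d=r.grab_frame("scene"); im2,d2=r.grab_frame("top")
cv2.imwrite("pics/above.png",np.hstack([cv2.resize(im[190:290,190:280],(400,444),interpolation=3),cv2.resize(im2[195:295,225:315],(400,444),interpolation=3)]))
def px(cam,p):
    c=r.get_calibration(cam);q=np.array(c["orientation"]).T@(np.array(p)-c["origin"]);return q[1]/q[2]*c["fy"]+c["cy"],q[0]/q[2]*c["fx"]+c["cx"]
print(px("scene",[.4966,.0349,.058]),px("scene",np.array(s["eef_pos"])-[0,0,.058]))
```

```text
[0.49696789 0.03188621 0.12354189] [-0.87888148  0.17234731 -1.48394862] 0.20659993261857323
(np.float64(236.6165214448717), np.float64(252.29774784836815)) (np.float64(235.35955929357448), np.float64(253.24365051109388))
```

View pics/above.png

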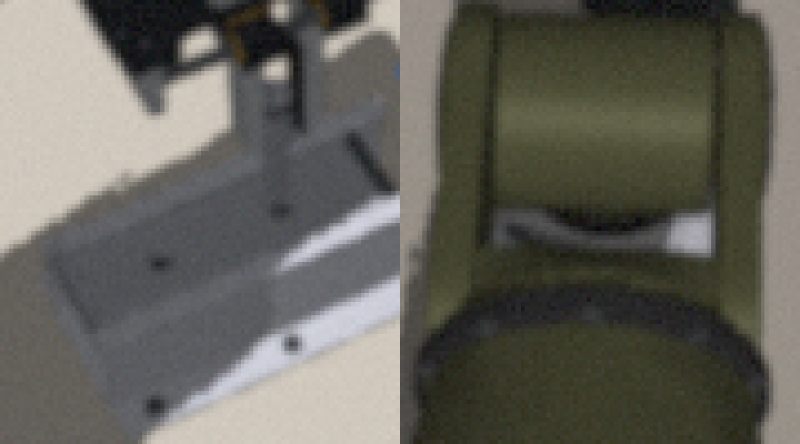

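Run:
```python
from h import *
ims=[r.grab_frame("scene")[0].astype(float) for _ in range(6)]
im=np.mean(ims,0); g=im.mean(2)
np.set_printoptions(linewidth=200)
print("cols 244-263"); 
for v in range(222,243): print(v,g[v,244:264].astype(int))
o=np.clip((cv2.resize(im[212:248,230:275],(750,600),interpolation=3)-20)*2,0,255)
cv2.imwrite("pics/tip.png",o)
```

```text
cols 244-263
222 [93 90 91 91 89 84 78 79 79 75 78 86 93 99 97 95 92 90 88 87]
223 [94 92 93 92 92 87 80 78 77 76 82 89 95 95 94 89 87 84 82 84]
224 [95 95 96 96 95 89 81 77 77 77 79 85 91 88 86 84 82 83 82 84]
225 [100  99 101 101  98  91  81  78  75  74  76  80  84  83  82  82  83  85  85  83]
226 [103 100 102 103 100  91  80  79  78  75  75  77  83  82  84  83  84  85  85  84]
227 [ 99 101 103 102  97  88  80  76  77  76  76  78  83  85  84  85  85  85  83  84]
228 [99 98 98 97 90 83 77 77 77 76 76 78 82 85 84 83 84 84 82 81]
229 [91 89 86 88 85 78 77 76 76 76 75 80 83 82 83 83 81 83 83 83]
230 [87 83 82 81 82 81 77 76 77 75 76 79 83 83 82 84 82 84 83 82]
231 [83 83 84 83 83 81 78 74 79 75 74 78 81 83 84 83 83 83 83 84]
232 [85 84 86 86 86 82 80 77 77 75 75 79 81 81 84 83 84 85 82 84]
233 [85 85 85 85 84 83 79 79 75 76 79 80 83 85 83 83 81 84 83 82]
234 [84 84 84 84 84 81 79 77 75 76 80 82 80 86 81 83 81 82 83 82]
235 [84 83 83 83 82 80 78 72 69 72 73 78 82 83 82 82 83 83 83 83]
236 [83 84 83 81 83 80 73 63 57 57 63 71 78 83 85 82 83 83 84 82]
237 [83 80 83 83 82 80 71 59 49 46 57 69 77 82 84 82 81 82 81 82]
238 [83 83 82 84 83 81 74 64 57 58 63 71 80 82 81 82 83 83 83 83]
239 [83 83 83 83 82 82 81 76 73 73 77 79 82 84 81 82 84 81 81 85]
240 [84 82 83 82 82 83 81 81 80 81 81 83 82 81 82 82 80 84 85 99]
241 [ 82  83  83  82  84  83  82  82  84  81  84  82  83  84  82  85  89  92 104 132]
242 [ 83  82  83  83  84  82  81  82  83  82  83  82  82  85  88 102 116 126 140 169][ WARN:0@2.723] global loadsave.cpp:1063 imwrite_ Unsupported depth image for selected encoder is fallbacked to CV_8U.
```

View pics/tip.png

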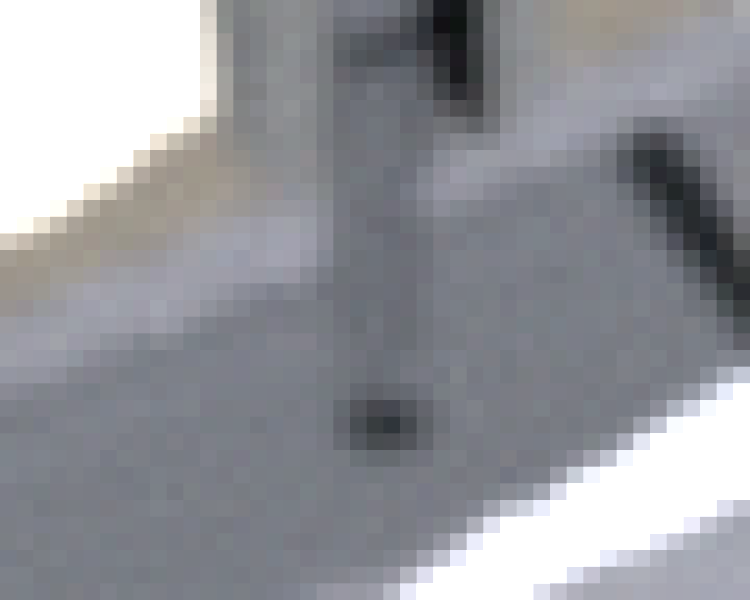

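The drift shaft is centred at about col 252.1 with its tip near row 234. The hole below it is at about (237,252.7), so the tip is nearly over it.

Run:
```python
from h import *
t=onz("scene",233.3,252.1,.0651); h=onz("scene",237,252.7,.058); print(t,h,(h-t)*1000)
c=r.get_calibration("scene");
def px(p):
    q=np.array(c["orientation"]).T@(np.array(p)-c["origin"]);return q[1]/q[2]*c["fy"]+c["cy"],q[0]/q[2]*c["fx"]+c["cx"]
print(px(t),px(t+[0,0,.02]),px(t+[.001,0,0]),px(t+[0,.001,0]))
```

```text
[0.49936775 0.0382957  0.0651    ] [0.49651031 0.03344179 0.058     ] [-2.85744284 -4.85390213 -7.1       ]
(np.float64(233.29999999999993), np.float64(252.10000000000002)) (np.float64(228.1239081394189), np.float64(251.92847078636873)) (np.float64(233.05828847689457), np.float64(252.41253140664946)) (np.float64(233.0527360305663), np.float64(251.80461807911536))
```

Run:
```python
from h import *
np.set_printoptions(linewidth=200)
g0=cv2.imread("pics/scene0.png").mean(2); g1=np.mean([r.grab_frame("scene")[0] for _ in range(4)],0).mean(2)
for g in(g0,g1):
    for v0,u0 in((237,252),(249,226)):
        w=g[v0-5:v0+6,u0-6:u0+7]; b=np.percentile(w,70); d=np.clip(b-8-w,0,None); v,u=np.mgrid[v0-5:v0+6,u0-6:u0+7]
        print(round(b),(d*v).sum()/d.sum(),(d*u).sum()/d.sum(),d.sum()/b); print(w.astype(int))
```

```text
164 236.33082271147165 252.43192352259564 7.016260162601625
[[169 168 167 171 163 164 163 159 163 166 163 165 161]
 [169 169 167 163 164 159 158 157 162 164 164 165 165]
 [163 164 162 162 149 140 139 141 145 157 164 166 162]
 [165 165 161 153 132 114 101 109 120 136 155 163 168]
 [162 166 161 148 121  92  76  87 100 130 152 159 162]
 [165 161 163 152 130  97  81  82  99 126 147 160 163]
 [163 165 164 160 147 125 112 115 124 143 158 165 161]
 [165 161 161 160 157 155 142 150 153 157 161 164 163]
 [165 164 162 165 163 161 159 158 163 164 162 162 160]
 [163 162 165 161 164 164 161 162 164 162 161 160 166]
 [164 163 164 161 165 164 160 164 162 166 164 169 170]]
165 248.3572515212982 225.39908722109536 7.983805668016191
[[166 168 167 167 167 162 161 166 163 163 165 164 162]
 [170 168 165 162 156 153 156 156 166 162 165 163 164]
 [165 165 157 150 140 132 135 146 155 161 164 166 167]
 [164 161 150 133 109  98 106 117 136 151 166 160 165]
 [166 160 145 119  87  77  80  97 123 148 161 166 163]
 [162 163 148 119  93  76  80  98 126 145 158 161 163]
 [164 163 157 139 119 108 111 124 144 155 163
[... 573 characters left out ...]
80 84 81]
 [82 82 84 81 81 76 73 71 76 78 80 81 81]
 [84 83 84 81 82 82 82 82 82 83 82 83 81]
 [83 84 82 83 82 83 81 82 84 83 83 79 83]
 [82 83 82 83 83 82 84 82 82 82 84 84 89]]
84 248.93298653610773 225.63004895960836 3.251741293532338
[[86 84 86 85 84 83 82 85 84 85 83 85 83]
 [83 83 84 83 84 84 83 84 82 83 83 84 82]
 [86 83 84 80 81 82 81 80 81 84 85 81 82]
 [82 82 81 77 75 73 72 72 76 81 83 83 83]
 [82 84 78 72 63 55 56 59 70 77 83 83 81]
 [82 83 79 71 58 45 45 53 66 77 83 81 83]
 [83 82 79 75 62 56 58 65 71 79 82 82 83]
 [82 83 83 81 77 70 73 75 79 84 84 84 83]
 [83 82 82 83 82 82 78 82 82 84 84 84 85]
 [83 83 82 84 81 82 84 84 84 84 84 83 83]
 [83 83 82 82 82 85 84 84 83 85 86 84 85]]
```

>>> apply_moves:
  plan:
    - [[-0.14,-0.26,0,0,1.5],[0,0,-0.2,0,1.5],[0,0,0,0,1.5],[0,0,0,0,1.5]]

```text
clock: 7.75
eef_pos: [0.4963, 0.0286, 0.1229]
orientation: [[0.267, 0.964, -0.0], [0.964, -0.267, 0.0], [-0.0, -0.0, -1.0]]
ft_force: [-0.9, 0.3, -0.7]
width: 0.208
grasp_force: 24.9
```

Run:
```python
from h import *
np.set_printoptions(linewidth=200)
s=r.observe(); print(s["eef_pos"],s["ft_force"],s["width"],s["clock"])
g=np.mean([r.grab_frame("scene")[0] for _ in range(6)],0).mean(2)
for v in range(222,242): print(v,g[v,244:264].astype(int))
```

```text
[0.49633607 0.02859623 0.12287   ] [-0.93546714  0.31264732 -0.65923635] 0.2080244024993743 7.75
222 [88 87 86 90 91 88 79 73 76 77 76 75 81 87 88 84 87 89 87 85]
223 [90 85 87 90 91 88 79 74 77 79 77 75 83 89 91 88 83 82 82 84]
224 [95 88 88 92 91 88 81 78 77 79 80 79 82 84 86 83 83 84 84 83]
225 [99 96 94 94 95 92 81 76 76 78 77 78 80 84 83 83 83 82 84 83]
226 [102 100 100 101  98  91  84  78  76  77  76  78  79  84  84  83  86  85  84  84]
227 [102 101 103 102  97  89  79  77  77  77  75  78  82  83  85  85  85  83  85  84]
228 [99 96 99 96 91 83 77 75 77 78 77 78 82 84 83 83 82 82 83 82]
229 [93 89 88 86 82 79 77 76 77 77 77 77 83 84 82 82 83 83 82 83]
230 [86 84 83 84 85 81 77 77 78 78 77 78 83 84 82 83 84 84 82 84]
231 [83 83 85 83 84 85 80 78 78 77 76 77 80 83 85 83 83 83 83 84]
232 [82 84 85 84 86 83 81 77 78 76 75 77 81 84 84 83 82 83 82 84]
233 [84 85 84 84 84 84 80 77 76 76 75 78 82 85 85 83 82 85 84 81]
234 [85 84 85 82 83 81 79 76 77 77 75 78 80 82 84 83 82 81 82 83]
235 [84 84 83 83 82 80 78 72 73 75 75 75 83 81 84 84 83 81 81 83]
236 [81 83 82 84 83 79 73 66 65 66 70 74 79 82 83 82 82 83 84 83]
237 [85 82 83 84 82 78 72 61 53 54 58 69 78 82 84 84 82 84 81 85]
238 [84 83 83 83 83 82 76 63 59 58 64 73 80 83 83 81 82 82 82 82]
239 [84 84 83 84 84 82 81 76 72 73 77 81 83 82 82 82 84 82 82 81]
240 [83 82 82 84 83 83 82 81 81 81 82 81 82 82 82 83 82 82 82 84]
241 [83 82 83 81 83 83 84 82 83 83 81 82 83 83 84 84 83 84 86 93]
```

>>> apply_moves:
  plan:
    - [[-0.08,-0.06,0,0,1.5],[0,0,-0.3,0,1.5],[0,0,-0.3,0,1.5],[0,0,-0.2,0,1.5],[0,0,-0.1,0,1.5],[0,0,-0.1,0,1.5],[0,0,0,0,1.5]]

```text
clock: 8.75
eef_pos: [0.4957, 0.0281, 0.1129]
orientation: [[0.266, 0.964, 0.0], [0.964, -0.266, 0.0], [0.0, 0.0, -1.0]]
ft_force: [1.5, 0.7, -1.3]
width: 0.207
grasp_force: 24.9
```

Inside the plate hole. Now descend to feel for the block.

>>> apply_moves:
  plan:
    - [[0,0,-0.2,0,1.5],[0,0,-0.2,0,1.5],[0,0,-0.1,0,1.5],[0,0,-0.05,0,1.5],[0,0,0,0,1.5]]

```text
clock: 9.25
eef_pos: [0.4957, 0.0281, 0.1075]
orientation: [[0.266, 0.964, 0.0], [0.964, -0.266, 0.0], [0.0, 0.0, -1.0]]
ft_force: [2.5, 2.2, 0.6]
width: 0.204
grasp_force: 25.0
```

>>> apply_moves:
  plan:
    - [[0.01,0.05,0,0,1.5],[0,0,-0.04,0,1.5],[0,0,0,0,1.5]]

```text
clock: 9.55
eef_pos: [0.4958, 0.0285, 0.1072]
orientation: [[0.266, 0.964, 0.0], [0.964, -0.266, -0.0], [-0.0, 0.0, -1.0]]
ft_force: [1.0, 1.6, 2.3]
width: 0.207
grasp_force: 25.0
```

>>> apply_moves:
  plan:
    - [[0.1,-0.01,0,0,1.5],[0.1,-0.03,0,0,1.5],[0.1,-0.03,-0.02,0,1.5],[0,0,0,0,1.5]]

```text
clock: 9.95
eef_pos: [0.498, 0.0279, 0.1069]
orientation: [[0.266, 0.964, -0.002], [0.964, -0.266, 0.0], [-0.0, -0.002, -1.0]]
ft_force: [-4.6, 2.4, 8.4]
width: 0.208
grasp_force: 25.0
```

>>> apply_moves:
  plan:
    - [[0.05,-0.01,0.05,0,1.5],[0.1,-0.03,0,0,1.5],[0.05,-0.01,0,0,1.5],[0,0,0,0,1.5]]

```text
clock: 10.35
eef_pos: [0.5004, 0.0273, 0.1071]
orientation: [[0.266, 0.964, -0.001], [0.964, -0.266, 0.0], [-0.0, -0.001, -1.0]]
ft_force: [-2.7, 2.3, 1.4]
width: 0.204
grasp_force: 25.0
```

>>> apply_moves:
  plan:
    - [[0,0.03,-0.05,0,1.5],[0,0,0,0,1.5]]

```text
clock: 10.55
eef_pos: [0.5006, 0.0276, 0.107]
orientation: [[0.266, 0.964, -0.0], [0.964, -0.266, -0.0], [-0.0, -0.0, -1.0]]
ft_force: [-4.8, 1.0, 5.6]
width: 0.211
grasp_force: 25.0
```

>>> apply_moves:
  plan:
    - [[0.1,-0.03,0,0,1.5],[0.1,-0.03,0,0,1.5],[0,0,0,0,1.5]]

```text
clock: 10.85
eef_pos: [0.5024, 0.0271, 0.107]
orientation: [[0.266, 0.964, -0.001], [0.964, -0.266, 0.0], [-0.0, -0.001, -1.0]]
ft_force: [-5.9, 2.4, 6.5]
width: 0.206
grasp_force: 25.1
```

>>> apply_moves:
  plan:
    - [[0.1,-0.02,0,0,1.5],[0.1,-0.02,0,0,1.5],[0,0,0,0,1.5]]

```text
clock: 11.15
eef_pos: [0.5043, 0.0267, 0.107]
orientation: [[0.266, 0.964, -0.001], [0.964, -0.266, 0.0], [-0.0, -0.001, -1.0]]
ft_force: [-6.7, 2.2, 6.4]
width: 0.205
grasp_force: 25.1
```

>>> apply_moves:
  plan:
    - [[0.1,-0.02,0,0,1.5],[0.1,-0.02,0,0,1.5],[0,0,0,0,1.5]]

```text
clock: 11.45
eef_pos: [0.5063, 0.0263, 0.1069]
orientation: [[0.266, 0.964, -0.001], [0.964, -0.266, 0.0], [-0.0, -0.001, -1.0]]
ft_force: [-6.6, 2.4, 7.3]
width: 0.208
grasp_force: 25.1
```

>>> apply_moves:
  plan:
    - [[0.1,-0.02,0,0,1.5],[0.1,-0.02,0,0,1.5],[0,0,0,0,1.5]]

```text
clock: 11.75
eef_pos: [0.5083, 0.0258, 0.107]
orientation: [[0.266, 0.964, -0.001], [0.964, -0.266, 0.0], [-0.0, -0.001, -1.0]]
ft_force: [-7.4, 1.5, 6.8]
width: 0.209
grasp_force: 25.1
```

>>> apply_moves:
  plan:
    - [[0.1,-0.03,0,0,1.5],[0.1,-0.03,0,0,1.5],[0,0,0,0,1.5]]

```text
clock: 12.05
eef_pos: [0.5103, 0.0253, 0.107]
orientation: [[0.266, 0.964, -0.001], [0.964, -0.266, 0.0], [-0.0, -0.001, -1.0]]
ft_force: [-7.6, 2.4, 7.2]
width: 0.208
grasp_force: 25.1
```

>>> apply_moves:
  plan:
    - [[0.1,-0.03,0,0,1.5],[0.1,-0.02,0,0,1.5],[0,0,0,0,1.5]]

```text
clock: 12.35
eef_pos: [0.5123, 0.0247, 0.1069]
orientation: [[0.266, 0.964, -0.001], [0.964, -0.266, 0.0], [-0.0, -0.001, -1.0]]
ft_force: [-7.0, 1.3, 5.8]
width: 0.21
grasp_force: 25.1
```

>>> apply_moves:
  plan:
    - [[0.1,-0.03,0,0,1.5],[0.1,-0.02,0,0,1.5],[0,0,0,0,1.5]]

```text
clock: 12.65
eef_pos: [0.5144, 0.0242, 0.1069]
orientation: [[0.266, 0.964, -0.001], [0.964, -0.266, -0.0], [-0.0, -0.001, -1.0]]
ft_force: [-5.4, 1.5, 6.6]
width: 0.207
grasp_force: 25.1
```

>>> apply_moves:
  plan:
    - [[0.1,-0.03,0,0,1.5],[0.1,-0.02,0,0,1.5],[0,0,0,0,1.5]]

```text
clock: 12.95
eef_pos: [0.5167, 0.0236, 0.1068]
orientation: [[0.266, 0.964, -0.0], [0.964, -0.266, -0.0], [-0.0, -0.0, -1.0]]
ft_force: [-3.4, 1.2, 3.1]
width: 0.205
grasp_force: 25.0
```

>>> apply_moves:
  plan:
    - [[0.05,-0.01,0,0,1.5],[0,0,0,0,1.5],[0,0,-0.05,0,1.5],[0,0,0,0,1.5]]

```text
clock: 13.35
eef_pos: [0.5172, 0.0236, 0.1062]
orientation: [[0.267, 0.964, 0.0], [0.964, -0.267, 0.0], [0.0, 0.0, -1.0]]
ft_force: [-1.2, 1.1, 0.6]
width: 0.208
grasp_force: 25.0
```

>>> apply_moves:
  plan:
    - [[0,0,-0.1,0,1.5],[0,0,0,0,1.5]]

```text
clock: 13.55
eef_pos: [0.5172, 0.0236, 0.1052]
orientation: [[0.266, 0.964, 0.0], [0.964, -0.266, 0.0], [0.0, 0.0, -1.0]]
ft_force: [-1.1, 1.1, -0.4]
width: 0.208
grasp_force: 25.0
```

Found the hole. Ease it down.

>>> apply_moves:
  plan:
    - [[0.05,-0.01,-0.1,0,1.5],[0.05,-0.02,-0.1,0,1.5],[0,0,-0.15,0,1.5],[0,0,-0.15,0,1.5],[0,0,0,0,1.5]]

```text
clock: 14.05
eef_pos: [0.5181, 0.0233, 0.1]
orientation: [[0.266, 0.964, -0.0], [0.964, -0.266, 0.0], [-0.0, -0.0, -1.0]]
ft_force: [-1.9, 2.0, -2.3]
width: 0.21
grasp_force: 25.0
```

>>> apply_moves:
  plan:
    - [[0,0.03,-0.15,0,1.5],[0,0,-0.15,0,1.5],[0,0,-0.15,0,1.5],[0,0,-0.15,0,1.5],[0,0,0,0,1.5]]

```text
clock: 14.55
eef_pos: [0.5181, 0.0236, 0.0941]
orientation: [[0.266, 0.964, -0.0], [0.964, -0.266, 0.0], [-0.0, -0.0, -1.0]]
ft_force: [-1.1, 2.5, -1.5]
width: 0.207
grasp_force: 25.0
```

>>> apply_moves:
  plan:
    - [[0.01,0.05,-0.15,0,1.5],[0,0,-0.15,0,1.5],[0,0,-0.15,0,1.5],[0,0,-0.15,0,1.5],[0,0,0,0,1.5]]

```text
clock: 15.05
eef_pos: [0.5183, 0.0241, 0.0881]
orientation: [[0.267, 0.964, 0.0], [0.964, -0.267, -0.0], [-0.0, 0.0, -1.0]]
ft_force: [-0.3, 0.9, -2.0]
width: 0.208
grasp_force: 25.0
```

>>> apply_moves:
  plan:
    - [[0,0.02,-0.15,0,1.5],[0,0,-0.15,0,1.5],[0,0,-0.15,0,1.5],[0,0,-0.05,0,1.5],[0,0,0,0,1.5]]

```text
clock: 15.55
eef_pos: [0.5185, 0.0243, 0.0834]
orientation: [[0.266, 0.964, 0.001], [0.964, -0.266, -0.0], [0.0, 0.001, -1.0]]
ft_force: [0.4, -0.6, 1.0]
width: 0.207
grasp_force: 25.0
```

>>> apply_moves:
  plan:
    - [[0,0,-0.1,0,1.5],[0,0,-0.05,0,1.5],[0,0,0,0,1.5]]

```text
clock: 15.85
eef_pos: [0.5185, 0.0242, 0.0819]
orientation: [[0.266, 0.964, 0.001], [0.964, -0.266, -0.0], [0.0, 0.001, -1.0]]
ft_force: [1.4, -0.9, 2.0]
width: 0.206
grasp_force: 25.0
```

>>> apply_moves:
  plan:
    - [[0.04,-0.02,0,0,1.5],[0,0,-0.1,0,1.5],[0,0,-0.1,0,1.5],[0,0,0,0,1.5]]

```text
clock: 16.25
eef_pos: [0.5186, 0.0241, 0.0796]
orientation: [[0.266, 0.964, -0.0], [0.964, -0.266, -0.0], [-0.0, -0.0, -1.0]]
ft_force: [2.0, -0.3, -0.2]
width: 0.205
grasp_force: 25.0
```

>>> apply_moves:
  plan:
    - [[0.03,-0.01,-0.1,0,1.5],[0,0,-0.15,0,1.5],[0,0,-0.15,0,1.5],[0,0,-0.15,0,1.5],[0,0,0,0,1.5]]

```text
clock: 16.75
eef_pos: [0.5188, 0.0241, 0.0739]
orientation: [[0.266, 0.964, -0.001], [0.964, -0.266, 0.0], [-0.0, -0.001, -1.0]]
ft_force: [0.6, -0.0, -1.9]
width: 0.21
grasp_force: 25.0
```

>>> apply_moves:
  plan:
    - [[0.01,0,-0.15,0,1.5],[0,0,-0.15,0,1.5],[0,0,-0.1,0,1.5],[0,0,-0.08,0,1.5],[0,0,0,0,1.5]]

```text
clock: 17.25
eef_pos: [0.5189, 0.024, 0.0693]
orientation: [[0.266, 0.964, -0.0], [0.964, -0.266, 0.0], [-0.0, -0.0, -1.0]]
ft_force: [-0.6, 0.3, -2.5]
width: 0.208
grasp_force: 25.0
```

>>> apply_moves:
  plan:
    - [[0,0,-0.06,0,1.5],[0,0,-0.05,0,1.5],[0,0,-0.04,0,1.5],[0,0,0,0,1.5]]

```text
clock: 17.65
eef_pos: [0.5191, 0.024, 0.0681]
orientation: [[0.266, 0.964, 0.0], [0.964, -0.266, -0.0], [-0.0, 0.0, -1.0]]
ft_force: [-2.1, 0.1, 0.9]
width: 0.21
grasp_force: 25.0
```

>>> apply_moves:
  plan:
    - [[-0.03,0,-0.04,0,1.5],[0,0,0,0,1.5]]

```text
clock: 17.85
eef_pos: [0.5191, 0.024, 0.0681]
orientation: [[0.266, 0.964, 0.001], [0.964, -0.266, -0.0], [0.0, 0.001, -1.0]]
ft_force: [-1.4, 0.2, 5.5]
width: 0.203
grasp_force: 25.0
```

>>> apply_moves:
  plan:
    - [[0,0,0.03,0,2.5],[0,0,0,0,3.5],[0,0,0,0,5],[0,0,0,0,5],[0,0,0,0,5],[0,0,2,0,5],[0,0,4,0,5],[0,0,4,0,5],[0,0,3,0,5]]

```text
clock: 18.75
eef_pos: [0.519, 0.024, 0.2004]
orientation: [[0.266, 0.964, 0.002], [0.964, -0.266, -0.0], [0.0, 0.002, -1.0]]
ft_force: [0.5, 0.2, 0.3]
width: 0.533
grasp_force: 0.0
```

Run:
```python
from h import *
s=r.observe(); print(s["eef_pos"],s["ft_force"],s["width"],s["clock"])
im,d=r.grab_frame("scene")
cv2.imwrite("pics/seated.png",cv2.resize(im[190:290,180:300],(720,600),interpolation=3))
```

```text
[0.51899479 0.02401935 0.20040972] [0.49482298 0.20533487 0.34205999] 0.5333302406153498 18.75
```

View pics/seated.png

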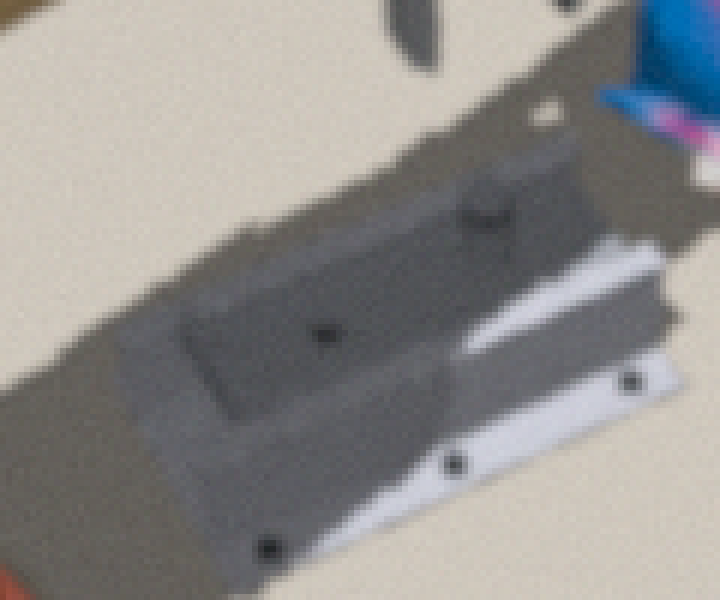

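The drift stands seated at crop (487,215). The plate has slid back, with its bolt hole now at crop (326,333), which is scene pixel (245.5,234.3). Now to the bolt.

>>> apply_moves:
  plan:
    - [[0.1,3.0,0,0,5],[0.2,4.5,0,0,5],[0.2,4.5,0,0,5],[0.2,4.5,0,0,5],[0.2,4.5,0,0,5],[0.17,4.5,0,0,5],[0,3,0,0,5],[0,0.56,-2,0,5],[0,0,-4,0,5],[0,0,-4,0,5],[0,0,-2.4,0,5],[0,0,-0.9,0,5],[0,0,0,0,5],[0,0,0,0,3],[0,0,0,0,1.1],[0,0,0,0,1.1],[0,0,0,0,1.1],[0,0,0,0,1.1],[0,0,0,0,1.1],[0,0,0,0,1.1]]

```text
clock: 20.8
eef_pos: [0.5297, 0.3147, 0.0654]
orientation: [[0.267, 0.964, 0.001], [0.964, -0.267, 0.0], [0.0, 0.0, -1.0]]
ft_force: [-0.3, -0.2, 4.0]
width: 0.167
grasp_force: 25.0
```

Run:
```python
from h import *
s=r.observe(); print(s["eef_pos"],s["ft_force"],s["width"],s["grasp_force"],s["clock"])
print("bolt hole",onz("scene",245.0,234.3,.058))
```

```text
[0.52965565 0.31469242 0.06538135] [-0.27371393 -0.19971431  4.02896508] 0.16710106234885766 25.000872015953064 20.8
bolt hole [0.45058649 0.04650482 0.058     ]
```

>>> apply_moves:
  plan:
    - [[0,0,0.5,0,1.1],[0,0,2.5,0,1.1],[0,0,4,0,1.1],[0,0,2,0,1.1],[-0.75,-2.5,0,0,1.1],[-1.2,-4.4,0,0,1.1],[-1.2,-4.4,0,0,1.1],[-1.2,-4.4,0,0,1.1],[-1.2,-4.4,0,0,1.1],[-1.2,-4.2,0,0,1.1],[-1,-2.57,0,0,1.1],[0,0,-2,0,1.1],[0,0,-2,0,1.1],[0,0,-0.9,0,1.1],[0,0,0,0,1.1]]

```text
clock: 22.3
eef_pos: [0.4515, 0.046, 0.1052]
orientation: [[0.266, 0.964, -0.002], [0.964, -0.266, -0.0], [-0.001, -0.002, -1.0]]
ft_force: [-0.1, 0.5, -0.1]
width: 0.165
grasp_force: 25.0
```

Run:
```python
from h import *
np.set_printoptions(linewidth=200)
s=r.observe(); print(s["eef_pos"],s["ft_force"],s["width"],s["clock"])
im=np.mean([r.grab_frame("scene")[0] for _ in range(5)],0)
cv2.imwrite("pics/bolt.png",np.clip(2*(cv2.resize(im[220:260,210:260],(750,600),interpolation=3)-20),0,255).astype(np.uint8))
```

```text
[0.45146438 0.0459769  0.10521259] [-0.09868925  0.49260707 -0.08767843] 0.16488148408425113 22.3
```

View pics/bolt.png

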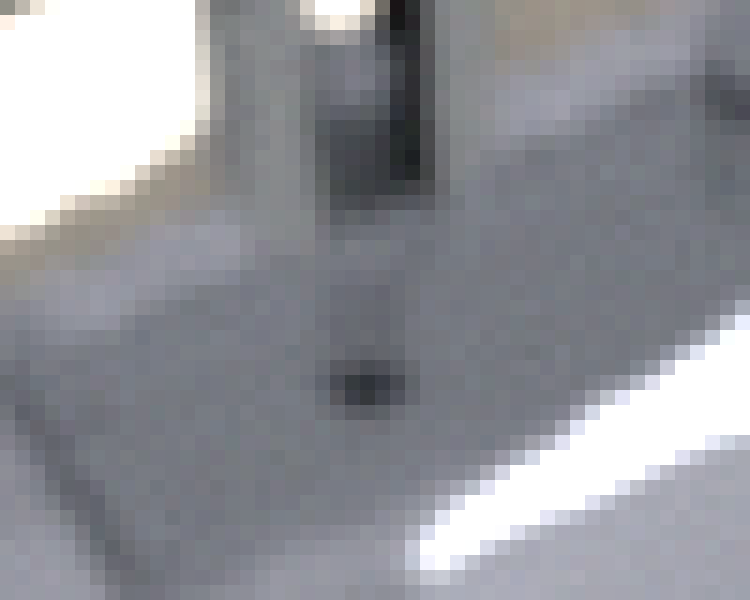

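The shank is centred over the hole (crop columns about 365 and 367). Now I'll lower it gently.

>>> apply_moves:
  plan:
    - [[0.02,0,-0.3,0,1.1],[0,0,-0.2,0,1.1],[0,0,-0.1,0,1.1],[0,0,-0.1,0,1.1],[0,0,-0.05,0,1.1],[0,0,0,0,1.1]]

```text
clock: 23.15
eef_pos: [0.4522, 0.0459, 0.0984]
orientation: [[0.266, 0.964, -0.0], [0.964, -0.266, -0.0], [-0.0, -0.0, -1.0]]
ft_force: [-0.9, 1.3, -0.5]
width: 0.165
grasp_force: 25.0
```

>>> apply_moves:
  plan:
    - [[0,0,-0.1,0,1.1],[0,0,-0.1,0,1.1],[0,0,0,0,1.1]]

```text
clock: 23.45
eef_pos: [0.4521, 0.0459, 0.0963]
orientation: [[0.266, 0.964, -0.0], [0.964, -0.266, 0.0], [-0.0, -0.0, -1.0]]
ft_force: [0.3, 0.2, -1.7]
width: 0.165
grasp_force: 25.0
```

In the hole, 3 mm deep. Next is the block at another 5–6 mm.

>>> apply_moves:
  plan:
    - [[0,0,-0.2,0,1.1],[0,0,-0.2,0,1.1],[0,0,-0.15,0,1.1],[0,0,-0.1,0,1.1],[0,0,-0.1,0,1.1],[0,0,0,0,1.1]]

```text
clock: 24.05
eef_pos: [0.4521, 0.0459, 0.0888]
orientation: [[0.266, 0.964, -0.0], [0.964, -0.266, -0.0], [-0.0, -0.0, -1.0]]
ft_force: [-0.7, -0.1, -0.9]
width: 0.164
grasp_force: 25.0
```

>>> apply_moves:
  plan:
    - [[0,0,-0.15,0,1.1],[0,0,-0.15,0,1.1],[0,0,-0.2,0,1.1],[0,0,-0.2,0,1.1],[0,0,-0.2,0,1.1],[0,0,0,0,1.1]]

```text
clock: 24.65
eef_pos: [0.452, 0.0459, 0.0796]
orientation: [[0.266, 0.964, -0.001], [0.964, -0.266, -0.0], [-0.0, -0.001, -1.0]]
ft_force: [-0.3, -0.0, -0.5]
width: 0.164
grasp_force: 25.0
```

>>> apply_moves:
  plan:
    - [[0,0,-0.2,0,1.1],[0,0,-0.2,0,1.1],[0,0,-0.2,0,1.1],[0,0,-0.2,0,1.1],[0,0,-0.15,0,1.1],[0,0,-0.1,0,1.1],[0,0,0,0,1.1]]

```text
clock: 25.35
eef_pos: [0.4521, 0.0459, 0.0693]
orientation: [[0.266, 0.964, -0.0], [0.964, -0.266, 0.0], [-0.0, -0.0, -1.0]]
ft_force: [-0.5, -0.0, -1.1]
width: 0.164
grasp_force: 25.0
```

>>> apply_moves:
  plan:
    - [[0,0,-0.08,0,1.1],[0,0,-0.06,0,1.1],[0,0,-0.06,0,1.1],[0,0,-0.04,0,1.1],[0,0,0,0,1.1]]

```text
clock: 25.85
eef_pos: [0.4522, 0.0459, 0.0673]
orientation: [[0.266, 0.964, 0.0], [0.964, -0.266, -0.0], [0.0, 0.0, -1.0]]
ft_force: [-1.4, 0.2, 4.1]
width: 0.167
grasp_force: 25.0
```

>>> apply_moves:
  plan:
    - [[0,0,0,0,2],[0,0,0,0,3],[0,0,0,0,3.5],[0,0,0,0,3.5],[0,0,0,0,3.5],[0,0,1,0,3.5],[0,0,3,0,3.5],[0,0,5,0,3.5],[0,0,5,0,3.5],[0,-4,3,0,3.5],[0,-4.5,0,0,3.5],[0,-4.5,0,0,3.5],[0,-4.5,0,0,3.5],[0,-4.5,0,0,3.5],[0,-4.5,0,0,3.5],[0,-4.5,0,0,3.5],[0,0,0,0,3.5]]

```text
clock: 27.55
eef_pos: [0.4514, -0.268, 0.2373]
orientation: [[0.27, 0.963, -0.0], [0.963, -0.27, -0.0], [-0.001, -0.0, -1.0]]
ft_force: [0.7, -0.3, 0.4]
width: 0.374
grasp_force: 0.0
```

Run:
```python
from h import *
s=r.observe(); print(s["eef_pos"],s["ft_force"],s["clock"])
im,d=r.grab_frame("top"); im2,_=r.grab_frame("scene")
P=cloud("top",d)
Y=P[195:305,225:315].reshape(-1,3)
for c in((.5185,.0285),(.451,.047)):
    q=Y[(np.hypot(*(Y[:,:2]-c).T)<.03)&(Y[:,2]>.07)]; print(len(q),q.mean(0) if len(q) else 0,np.percentile(q[:,2],95) if len(q) else 0)
cv2.imwrite("pics/final.png",np.hstack([cv2.resize(im2[200:280,195:275],(400,400),interpolation=3),cv2.resize(im[200:300,225:325],(400,400),interpolation=3)]))
```

```text
[ 0.45138017 -0.26800686  0.23725422] [ 0.68158921 -0.25736177  0.43726193] 27.55
75 [0.51573088 0.02837431 0.09592579] 0.10158932434111001
50 [0.44899095 0.04651638 0.09651232] 0.10106836712513807
```

View pics/final.png

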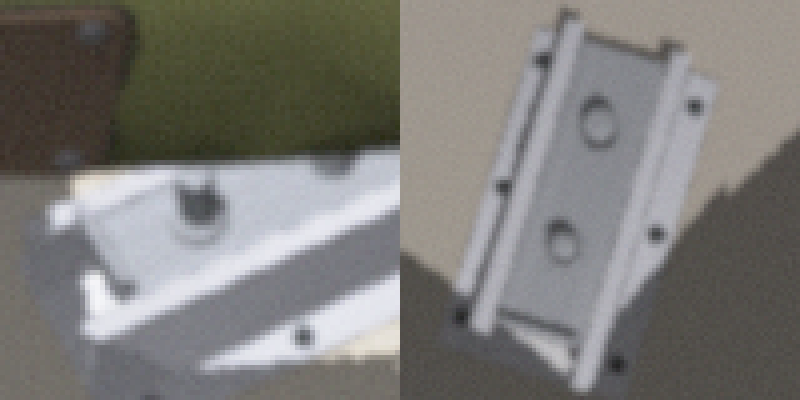

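Both parts stand straight and seated: the drift at crop (598,122) and the bolt at (563,240). Their head tops are about 98 mm up, as expected.

```bash
python3 -c "
from plant import r
print(r.sign_off())"
```

```text
the job is handed in; nothing more can be done
None
```

The job is handed in at about 28 s: the drift sits flush with the holes in line, the bolt is fully down in the tab-side hole, both are released and upright, and the arm never went near the bottle, tape or marker except for passing above the marker's area at the end.

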